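# Put the high-voltage switch to earth and secure it

## Task

The test cell is to be opened, so make the bench safe at the high-voltage switch: push the closed hook at the front right off the operating arm, push the arm by its knob all the way across until the blade is fully home in the earth jaw (the one on the bare metal pillar), then push the front left hook fully closed so that it holds the arm there. Only push with the fingertips, grasp nothing, and leave the loose things on the table where they are.

Things in the scene. Friction and masses are not known exactly. Their poses are not given: they have to be found in the camera images.
- hv_switch: high-voltage earthing switch, screwed down: grey base plate 250 mm wide (y), 225 mm deep (x -125 to +100 mm), top at 11 mm. Origin on the table top under the upright axis of the turning white ribbed insulator (46 mm wide) in its middle; +x to the rear, away from the robot (yaw within 0.3 rad), +y left. Tallest point 107 mm. Only the arm and two hooks move
- line_jaw (a point): the line jaw, rear left of the switch: brass and copper contact leaves at 94 mm height on a fixed white ribbed insulator (42 mm wide). The blade starts here
- earth_jaw (a point): the earth jaw, rear right of the switch: the same contact leaves at 94 mm height, on a plain bare metal pillar (17 mm wide) with a copper strap to a stud at its foot. The blade must end here
- op_arm (a joint): turns insulator, copper blade (on top, to the rear) and operating arm (at the foot, to the front). 0 = line stop: arm points front right, 0.60 rad off the switch's -x towards -y. 1.20 rad = earth stop: arm 0.60 rad off -x towards +y. Grows clockwise from above. Friction about 3 N at the knob, stays where left. A closed hook really blocks it (4 mm of play)
- knob (a point): centre, 65 mm high, of the upright black knob on the operating arm, 75 mm from the axis; the knob stands from 38 to 82 mm height, 24 mm thick (16 mm at its foot). The arm is a steel bar 18 mm wide, 26 to 38 mm high, ending 115 mm from the axis
- line_hook (a joint): front right hook, a flat steel rocker. 0 = closed: nose behind the arm's inner side; 0.85 rad = fully open (its stop): nose swung out to the front round the arm's end, pin swung the other way, to the rear; opens counter-clockwise from above. Clear of the arm above 0.4. Friction about 1 N at the pin, stays where left. Starts closed over the arm (0 to 0.06)
- earth_hook (a joint): front left hook, its mirror image. 0 = closed: nose behind the arm's inner side; 0.85 rad = fully open (its stop): nose swung out to the front round the arm's end, pin swung the other way, to the rear; opens clockwise from above. Clear of the arm above 0.4. Friction about 1 N at the pin, stays where left. Starts open (0.6 to 0.85). Its nose strikes the arm unless the arm is home
- line_hook_pin (a point): on the axis of the front right hook's upright black push pin, 68 mm high; pin 12 mm thick, top at 81 mm height, 42 mm from the hook's pivot; moves with the hook. Hook bar: 12 mm wide, at 43 to 49 mm height
- earth_hook_pin (a point): the same point on the front left hook's push pin (12 mm thick, top at 81 mm, 42 mm from the pivot)
- line_hook_pivot (a point): on the upright pivot axis of the front right hook, 68 mm high (14 mm above the pivot screw's head)
- line_hook_nose (a point): in the round nose (12 mm thick, 25 to 49 mm high) of the front right hook, 53 mm from its pivot, opposite the pin; 35 mm high
- earth_hook_pivot (a point): on the upright pivot axis of the front left hook, 68 mm high (14 mm above the pivot screw's head)
- earth_hook_nose (a point): in the round nose (12 mm thick, 25 to 49 mm high) of the front left hook, 53 mm from its pivot, opposite the pin; 35 mm high
- capacitor: doorknob capacitor, blue, 42 mm wide, 40 mm tall, standing behind the switch; loose, to be left alone; origin under its centre
- electrode: copper disc, 35 mm wide, 12 mm thick, lying behind the switch; loose, to be left alone; origin under its centre
- tee: small metal coaxial T-piece, 33 x 30 x 14 mm, lying in front of the switch; loose, to be left alone; origin under its centre
- terminator: small coaxial terminator, 32 mm long, 14 mm thick, lying in front of the switch; loose, to be left alone; origin under its centre
- vial_a: glass vial, 28 mm wide, 58 mm tall, to the left; loose, to be left alone; origin under its centre
- vial_b: glass vial, 28 mm wide, 58 mm tall, to the left; loose, to be left alone; origin under its centre
- test_cell: the test cell, a fixed obstacle to the right of the switch: grey box 201 x 168 mm and 60 mm tall with a black and grey round head (to 240 mm) and a thin white rod (top at 270 mm). Always in the same place; the switch's right-hand hook can stand within 70 mm of it. An obstacle only. Origin under its middle

How it is judged (in metres and radians):
On the way, in this order (a step that is already met when the one before it is completed fails the run):
1. the front right hook has been pushed clear of the arm (value of joint line_hook above 0.5 rad), for 0.2 s.
2. the arm is home in the earth position (value of joint op_arm above 1.15 rad), for 0.2 s.
3. the front left hook is closed behind the arm (value of joint earth_hook below 0.12 rad), for 0.2 s.
At the end, for the whole second after the job is handed in: The operating arm is in the earth position (within 0.05 rad of its stop) and at rest, and the front left hook is closed behind it (within 0.12 rad of its stop) (value of joint op_arm above 1.15 rad and value of joint earth_hook below 0.12 rad and velocity of joint op_arm between -0.05 and 0.05 rad/s); the robot touches nothing.
It fails at once if one of the loose things on the table was moved by more than 15 mm or lifted (distance of any of capacitor, electrode, tee, terminator, vial_a, vial_b from where it was at the start of the episode above 0.015 m).
It also fails if it takes over 58 s, if anything falls off the work surface, if the arm or the gripper's body presses on something with over 40 N, if the wrist force passes 120 N, or if a joint passes its speed limit or range.

## Robot

A 6-joint arm with a two-finger parallel gripper is mounted at the origin on a cart in front of the work surface, level with it; the furniture and walls round the work are solid. World frame = base frame: x ahead of the robot, y to its left, z up, the work surface at z = 0. Lengths are in mm, angles in rad, forces in N, time in s.
With the tool pointing down it reaches from about 275 to 750 mm from the base axis. Payload 10.2 kg.
Tool frame: the origin (TCP) lies on the centre line of the jaws, within the pads' length; the fingertips stand 17 mm ahead of it and the grasp point (between the pads) lies 2 mm behind it; z points along the fingers, y is the line along which they close (so a half turn about z gives the same grasp; the last joint's range is limited). The gripper opens to 85 mm and grips with 20 to 120 N. Pads are 22 mm wide; open, the fingers measure 114 mm over their backs; the gripper's body (76 mm by 85 mm) begins 54 mm behind the grasp point. The pads swing forward as they close: fully open they stand 13 mm farther back than shut.
Start: joints at [0.923, 0.313, 1.498, -0, 1.331, -0.223], TCP at [216.386, 478.339, 248.294] pointing down, gripper open.
Joint ranges: [-2.94, 2.94], [-0.97, 2.17], [0.19, 2.56], [-1.23, 4.37], [0.02, 3.11], [-2.88, 2.88]. Speed limits (rad/s): [2.39, 2.39, 3.01, 3.14, 3.14, 3.14].

## Interface

Orientations are given as a unit quaternion [w, x, y, z].
In Python, from rig import ctrl gives the robot as it stands. The module is installed in compiled form; this text tells all that it offers.
- The arm moves only by the shell command python3 -m jog 'ROWS' [FORCE]. ROWS is JSON, a list of rows, each an object with "delta_pos": the shift along the world's x, y, z in mm, a list of three; "angular": the turn, a rotation vector about the world's x, y, z in rad, a list of three; "fingers": the opening, from 0 (shut) to 1 (fully open). In form: [{"delta_pos": [tx, ty, tz], "angular": [rx, ry, rz], "fingers": fingers}, ...]. A call has 1 to 10 rows; each row is the pose to reach, as a shift and turn from the pose commanded when the call began; what a row does not reach only later rows make up. A row lasts 1/8 s, in which the tool goes at most 62.5 mm and 10.7 degrees, less where a joint would pass 70% of its speed; a pose out of reach is approached as far as the arm can. A call with a gripper value outside its range is refused whole. The fingers move at their own pace and stop on an object; FORCE is the grip in N (left out, the last holds). Time passes only in rows, so rows that repeat a pose let the fingers close. It gives the time, the measured TCP pose, the force, the opening and the grip force at its end, in the units of the state.
- ctrl.sense(): the state, without advancing time (a new reading comes with each control period).
- ctrl.capture(name): name is "scene" or "top"; returns a dict with "pixels" (480x640x3 uint8, blue, green, red), "fx", "fy", "cx", "cy" (pixels), "dist" ([k1, k2, p1, p2, k3] as OpenCV has them; the pictures are not rectified), "R" (3x3) and "t" (3): a world point X has camera coordinates R X + t. Camera axes: x right, y down, z forward; pixel columns grow to the right and rows downward; lengths in mm; the calibration is good to about 2 mm. A picture is of the moment at which its call begins. There is no depth.
- ctrl.finish_job(): hands the job in; it is judged then, once.
The state is a dict: "time_s": time; "joints": joint angles; "dq": joint speeds; "tau": joint torques, N m; "eef_pos": TCP position; "ee_rot": TCP orientation; "force": force on the tool from outside, world axes, zero at the start; "wrist_torque": the same for the moment, N m; "grip_width": opening from 0.0 (shut) to 1.0 (fully open); "grip_force": force on a finger pad.
Only numpy, scipy, OpenCV 4.12 (cv2) and the standard library are available. Lean on these libraries where they do the work, as an engineer would, in place of code of your own. Each camera call takes 0.05 s, during which the arm holds its last target. There are 200 camera calls.

## Working session

There is one attempt and no reset: what is moved stays moved. The work goes in short steps, Python scripts to look and compute and a shell command to move; the robot and the scene stay as the last step left them, time stands still between calls to the robot, and variables do not carry over. Pictures are saved under pics/ and viewed, at most 10 in all, crops included, and the job is handed in when it is done.

```bash
mkdir -p pics
cat > h.py <<'E'
import numpy as np,cv2
from rig import ctrl
def ray(c,uv,z):
    K=np.array([[c['fx'],0,c['cx']],[0,c['fy'],c['cy']],[0,0,1.]])
    p=cv2.undistortPoints(np.array([[uv]],float),K,np.array(c['dist'],float))[0,0]
    R=np.array(c['R']);t=np.array(c['t']);d=R.T@np.array([p[0],p[1],1]);o=-R.T@t
    return o+d*(z-o[2])/d[2]
def proj(c,X):
    K=np.array([[c['fx'],0,c['cx']],[0,c['fy'],c['cy']],[0,0,1.]])
    R=np.array(c['R'],float);return cv2.projectPoints(np.array(X,float).reshape(-1,3),cv2.Rodrigues(R)[0],np.array(c['t'],float),K,np.array(c['dist'],float))[0][:,0]
E
python3 - <<'E'
from h import *
import pickle
for n in("scene","top"):
    c=ctrl.capture(n);cv2.imwrite(f'pics/{n}0.png',c['pixels']);pickle.dump(c,open(n+'0.pkl','wb'))
    print(n,-np.array(c['R']).T@np.array(c['t']))
print(ctrl.sense())
E
```

```text
scene [   8.35797246 1117.17143605  997.17835201]
top [ 462.41319464  263.49614768 1161.85710274]
{'time_s': 0.1, 'joints': array([ 9.22597475e-01,  3.13387429e-01,  1.49835795e+00, -1.80191407e-05,
        1.33100520e+00, -2.23373748e-01]), 'dq': array([-0.00119046, -0.00263829, -0.00351908, -0.00109718,  0.00095152,
       -0.00134011]), 'tau': array([ 1.51951899e-03, -4.12902546e+01, -2.60144198e+01, -2.92871582e-04,
        3.04243003e-03,  1.22494254e-05]), 'eef_pos': array([216.25601297, 478.15890303, 247.79686819]), 'ee_rot': array([-2.36462857e-04,  2.10816709e-01,  9.77525437e-01, -5.28549795e-04]), 'force': array([ 0.28572961,  0.86489104, -0.5146723 ]), 'wrist_torque': array([-0.00367562, -0.01373175,  0.01237235]), 'grip_force': 0.0, 'grip_width': 0.9987688658934758}
```

View pics/top0.png

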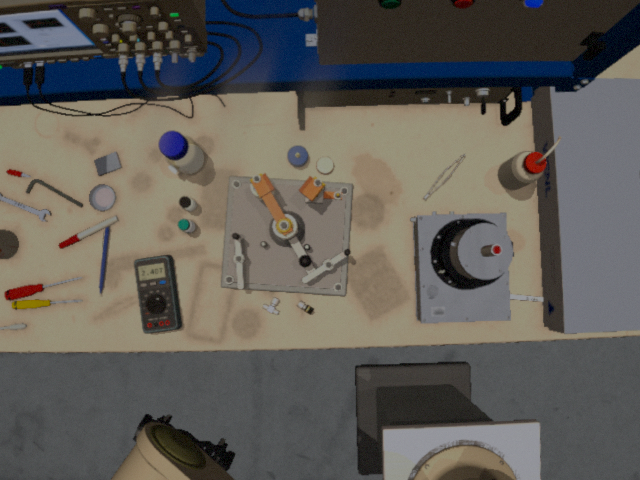

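View pics/scene0.png

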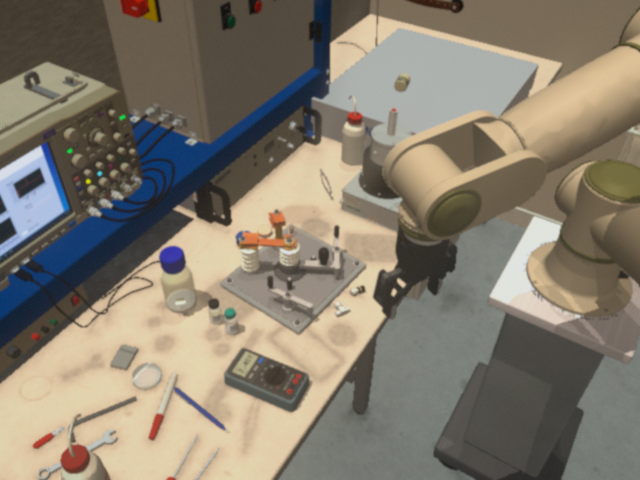

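The top picture shows the switch around (287,237), with its knob at (306,261), the right hook pin at (348,252) and the left hook pin at (236,237). The tee and terminator lie at (272,306) and (306,308). I'll enlarge it.

Run:
```python
import cv2
a=cv2.imread('pics/top0.png')[165:325,160:370]
cv2.imwrite('pics/crop0.png',cv2.resize(a,(788,600),interpolation=cv2.INTER_CUBIC))
```

```text
(no output)
```

View pics/crop0.png

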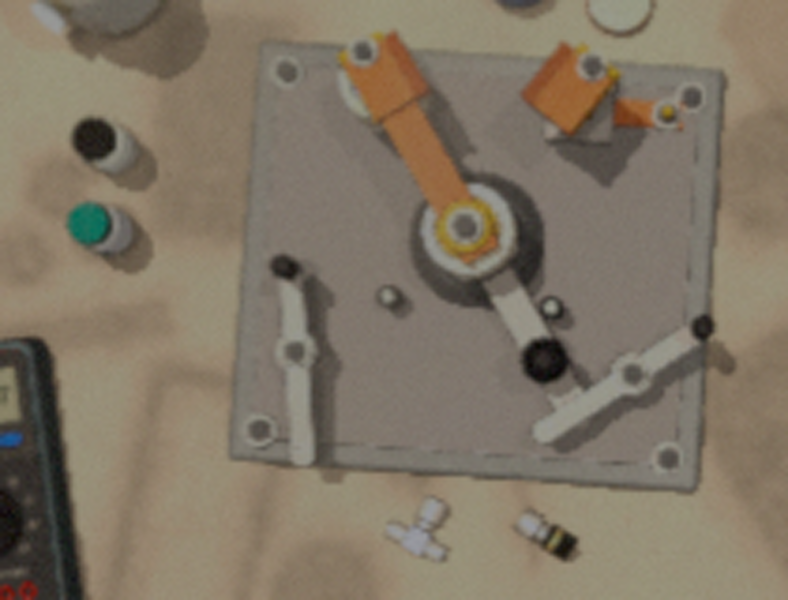

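Run:
```python
from h import *
import pickle
c=pickle.load(open('top0.pkl','rb'))
P=dict(axis=(465,227,105),knob=(545,360,82),rpin=(703,325,81),rpiv=(633,374,54),rnose=(543,434,49),lpin=(286,266,81),lpiv=(295,350,54),lnose=(304,455,49),c1=(265,42,11),c2=(722,70,11),c3=(697,490,11),c4=(231,458,11),lj=(360,55,100),ej=(595,65,105),tee=(422,532,7),term=(548,535,7),va=(94,138,58),vb=(90,224,58))
W={k:ray(c,(160+u*210/788,165+v*160/600),z) for k,(u,v,z) in P.items()}
for k,v in W.items(): print(k,v.round(1))
f=(W['c1']+W['c2'])/2;b=(W['c3']+W['c4'])/2;d=f-b;yaw=np.arctan2(d[1],d[0])
e=W['c1']-W['c2'];e2=W['c4']-W['c3'];print(np.linalg.norm(d),[np.linalg.norm(q) for q in(e,e2)],yaw,[np.arctan2(-q[0],q[1]) for q in(e,e2)])
for k in W:
  q=W[k]-W['axis'];cy,sy=np.cos(yaw),np.sin(yaw);print(k,(cy*q[0]+sy*q[1]).round(1),(-sy*q[0]+cy*q[1]).round(1))
```

```text
axis [553.1 336.3 105. ]
knob [487.9 300.1  82. ]
rpin [502.9 221.5  81. ]
rpiv [480.2 256.7  54. ]
rnose [451.1 303.3  49. ]
lpin [538.5 427.8  81. ]
lpiv [497.4 428.1  54. ]
lnose [443.8 425.5  49. ]
c1 [663.9 447.5  11. ]
c2 [640.7 204.2  11. ]
c3 [419.  224.7  11. ]
c4 [442.6 469.9  11. ]
lj [640.1 386.3 100. ]
ej [630.6 270.9 105. ]
tee [400.9 370.    7. ]
term [397.5 303.6   7. ]
va [609.  529.4  58. ]
vb [564.7 532.   58. ]
222.49620475721298 [np.float64(244.44967568638955), np.float64(246.2962415257543)] -0.09648451232245422 [np.float64(-0.09475874287793434), np.float64(-0.09578740990046554)]
axis 0.0 0.0
knob -61.4 -42.4
rpin -38.9 -119.1
rpiv -64.9 -86.3
rnose -98.3 -42.7
lpin -23.4 89.6
lpiv -64.3 86.0
lnose -117.4 78.2
c1 99.5 121.3
c2 99.9 -123.1
c3 -122.7 -124.0
c4 -122.9 122.3
lj 81.8 58.1
ej 83.4 -57.7
tee -154.8 18.9
term -151.7 -47.5
va 37.0 197.6
vb -7.3 195.9
```

```bash
python3 - <<'E'
from h import *
import pickle
c=pickle.load(open('top0.pkl','rb'))
for k,(u,v,z) in dict(b1=(417,214,60),b2=(415,322,60),headL=(432,250,130),headT=(465,220,130),headL240=(450,250,240)).items(): print(k,ray(c,(u,v),z).round(1))
A=np.array([553.1,336.3]);s,co=np.sin(-.096),np.cos(-.096);R=np.array([[co,-s],[s,co]])
for n,p in dict(r0=(-31,-152),r1=(-29,-108),k0=(-62,-78),k1=(-75,-27),k2=(-62,16),l0=(-31,60),l1=(-33,98)).items(): print(n,(A+R@p-[216.4,478.3]).round(1),(A+R@p).round(1))
E
python3 -m jog '[{"delta_pos":[0,0,0],"angular":[0,0,0.16],"fingers":0},{"delta_pos":[0,0,0],"angular":[0,0,0.328],"fingers":0},{"delta_pos":[0,0,0],"angular":[0,0,0.328],"fingers":0}]'
```

```text
b1 [571.3  85.7  60. ]
b2 [367.3  97.4  60. ]
headL [499.4  72.9 130. ]
headT [551.1  11.2 130. ]
headL240 [494.6  64.4 240. ]
r0 [ 291.3 -290.3] [507.7 188. ]
r1 [ 297.5 -246.7] [513.9 231.6]
k0 [ 267.5 -213.7] [483.9 264.6]
k1 [ 259.5 -161.7] [475.9 316.6]
k2 [ 276.5 -120.1] [492.9 358.2]
l0 [311.6 -79.3] [528. 399.]
l1 [313.2 -41.3] [529.6 437. ]
time_s: 0.48
eef_pos: [216.3, 478.3, 248.0]
ee_rot: [-0.0, 0.049, 0.999, -0.0]
force: [0.1, -0.1, -0.8]
grip_width: 0.377
grip_force: 0.0
```

```bash
python3 -m jog '[{"delta_pos":[30,-30,0],"angular":[0,0,0],"fingers":0},{"delta_pos":[60,-60,0],"angular":[0,0,0],"fingers":0},{"delta_pos":[100,-100,0],"angular":[0,0,0],"fingers":0},{"delta_pos":[140,-140,0],"angular":[0,0,0],"fingers":0},{"delta_pos":[180,-180,0],"angular":[0,0,0],"fingers":0},{"delta_pos":[220,-220,0],"angular":[0,0,0],"fingers":0},{"delta_pos":[260,-260,0],"angular":[0,0,0],"fingers":0},{"delta_pos":[291,-290,0],"angular":[0,0,0],"fingers":0},{"delta_pos":[291,-290,0],"angular":[0,0,0],"fingers":0},{"delta_pos":[291,-290,0],"angular":[0,0,0],"fingers":0}]'
```

```text
time_s: 1.72
eef_pos: [507.0, 188.7, 248.1]
ee_rot: [-0.0, 0.049, 0.999, 0.0]
force: [-0.8, 0.1, 0.6]
grip_width: 0.001
grip_force: 0.0
```

```bash
python3 -m jog '[{"delta_pos":[0,0,-40],"angular":[0,0,0],"fingers":0},{"delta_pos":[0,0,-80],"angular":[0,0,0],"fingers":0},{"delta_pos":[0,0,-110],"angular":[0,0,0],"fingers":0},{"delta_pos":[0,0,-120],"angular":[0,0,0],"fingers":0},{"delta_pos":[0,0,-120],"angular":[0,0,0],"fingers":0}]'
python3 - <<'E'
from h import *
import pickle
for n,(x,y,w,h) in dict(top=(210,160,200,150),scene=(260,180,200,150)).items():
    c=ctrl.capture(n);cv2.imwrite(f'pics/{n}1.png',cv2.resize(c['pixels'][y:y+h,x:x+w],None,fx=4,fy=4,interpolation=cv2.INTER_CUBIC))
a=cv2.imread('pics/top1.png');b=cv2.imread('pics/scene1.png')
cv2.imwrite('pics/both1.png',cv2.resize(np.vstack([a,b]),None,fx=.5,fy=.5))
E
```

```text
time_s: 2.35
eef_pos: [507.2, 188.9, 128.7]
ee_rot: [0.0, 0.048, 0.999, 0.0]
force: [0.4, 0.1, 1.4]
grip_width: -0.005
grip_force: 0.0
```

View pics/both1.png

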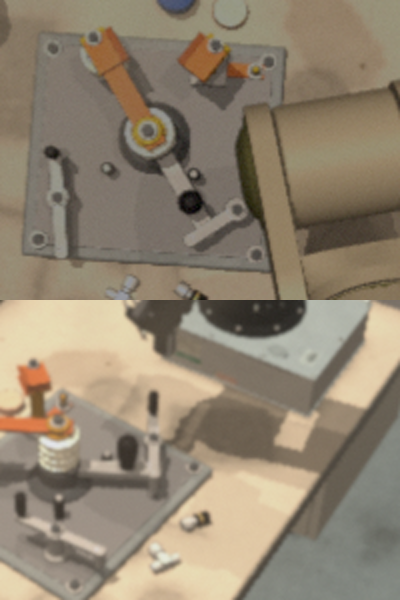

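The top view shows the wrist just right of the switch. In the scene view the pin at about (153,400) in the crop is free, with clear air beside it for the fingers. I'll descend and push.

```bash
python3 -m jog '[{"delta_pos":[0,0,-30],"angular":[0,0,0],"fingers":0},{"delta_pos":[0,0,-52],"angular":[0,0,0],"fingers":0},{"delta_pos":[0,0,-52],"angular":[0,0,0],"fingers":0},{"delta_pos":[0,5,-52],"angular":[0,0,0],"fingers":0},{"delta_pos":[1,10,-52],"angular":[0,0,0],"fingers":0},{"delta_pos":[2,14,-52],"angular":[0,0,0],"fingers":0},{"delta_pos":[2,18,-52],"angular":[0,0,0],"fingers":0}]'; python3 -m jog '[{"delta_pos":[1,4,0],"angular":[0,0,0],"fingers":0},{"delta_pos":[1,8,0],"angular":[0,0,0],"fingers":0},{"delta_pos":[2,12,0],"angular":[0,0,0],"fingers":0},{"delta_pos":[3,16,0],"angular":[0,0,0],"fingers":0},{"delta_pos":[4,20,0],"angular":[0,0,0],"fingers":0},{"delta_pos":[4,22,0],"angular":[0,0,0],"fingers":0}]'
```

```text
time_s: 3.32
eef_pos: [510.6, 205.9, 77.0]
ee_rot: [0.002, 0.048, 0.999, -0.001]
force: [7.5, -12.2, 2.4]
grip_width: 0.003
grip_force: 7.1
time_s: 4.08
eef_pos: [523.4, 224.2, 78.8]
ee_rot: [0.012, 0.049, 0.999, -0.002]
force: [46.0, -26.7, -14.3]
grip_width: -0.002
grip_force: 25.5
```

```bash
python3 -m jog '[{"delta_pos":[0,-14,0],"angular":[0,0,0],"fingers":0},{"delta_pos":[0,-30,0],"angular":[0,0,0],"fingers":0},{"delta_pos":[0,-30,0],"angular":[0,0,0],"fingers":0}]'
python3 - <<'E'
from h import *
import pickle
ims=[]
for n,(x,y,w,h) in dict(top=(210,160,200,150),scene=(260,180,200,150)).items():
    c=ctrl.capture(n);ims.append(cv2.resize(c['pixels'][y:y+h,x:x+w],(400*1,300),interpolation=cv2.INTER_CUBIC))
    e=ctrl.sense()['eef_pos'];print(proj(c,[e,e-[0,0,17],[502.9,221.5,81]])-[x,y])
cv2.imwrite('pics/both2.png',cv2.resize(np.hstack(ims),None,fx=1,fy=1))
E
```

```text
time_s: 4.45
eef_pos: [513.3, 197.9, 76.3]
ee_rot: [-0.0, 0.049, 0.999, 0.0]
force: [-0.9, 0.6, 0.6]
grip_width: 0.001
grip_force: 0.0
[[149.40989133  85.89321215]
 [148.88682444  86.32894794]
 [137.34042925  91.6907663 ]]
[[76.82224149 38.73420638]
 [76.57626106 44.27018442]
 [75.71643276 44.43371539]]
```

View pics/both2.png

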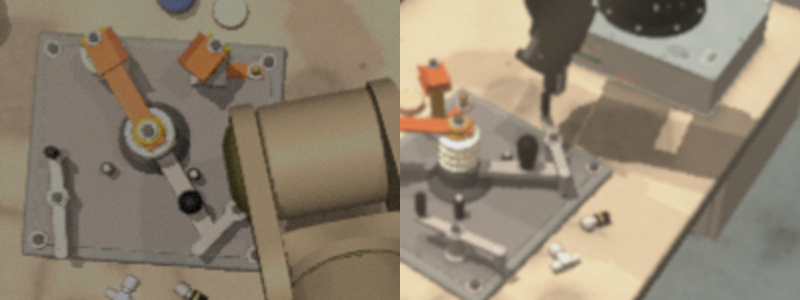

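The fingertip slid round the rear of the pin, so the hook is still closed (pin at about (552,135)). I'll turn the fingers square to the pin's path and start farther forward.

```bash
python3 -m jog '[{"delta_pos":[-8,-2,0],"angular":[0,0,-0.16],"fingers":0},{"delta_pos":[-16,-2,0],"angular":[0,0,-0.32],"fingers":0},{"delta_pos":[-25,-2,0],"angular":[0,0,-0.46],"fingers":0},{"delta_pos":[-25,-2,0],"angular":[0,0,-0.46],"fingers":0},{"delta_pos":[-21,4,0],"angular":[0,0,-0.46],"fingers":0},{"delta_pos":[-17,11,0],"angular":[0,0,-0.46],"fingers":0},{"delta_pos":[-13,16,0],"angular":[0,0,-0.46],"fingers":0},{"delta_pos":[-8,20,0],"angular":[0,0,-0.46],"fingers":0}]'
```

```text
time_s: 5.55
eef_pos: [505.6, 218.7, 76.2]
ee_rot: [-0.0, 0.275, 0.962, -0.0]
force: [-1.5, -0.6, -0.3]
grip_width: 0.001
grip_force: 0.6
```

```bash
python3 -m jog '[{"delta_pos":[3,4,0],"angular":[0,0,0],"fingers":0},{"delta_pos":[5,8,0],"angular":[0,0,0],"fingers":0},{"delta_pos":[7,12,0],"angular":[0,0,0],"fingers":0},{"delta_pos":[8,15,0],"angular":[0,0,0],"fingers":0}]'
python3 - <<'E'
from h import *
ims=[]
for n,(x,y,w,h) in dict(top=(210,160,200,150),scene=(260,180,200,150)).items():
    c=ctrl.capture(n);ims.append(cv2.resize(c['pixels'][y:y+h,x:x+w],(400*1,300),interpolation=cv2.INTER_CUBIC))
cv2.imwrite('pics/both3.png',np.hstack(ims))
E
```

```text
time_s: 6.05
eef_pos: [513.1, 232.3, 76.1]
ee_rot: [-0.0, 0.274, 0.962, -0.002]
force: [-3.4, -17.1, 4.1]
grip_width: 0.0
grip_force: 8.4
```

View pics/both3.png

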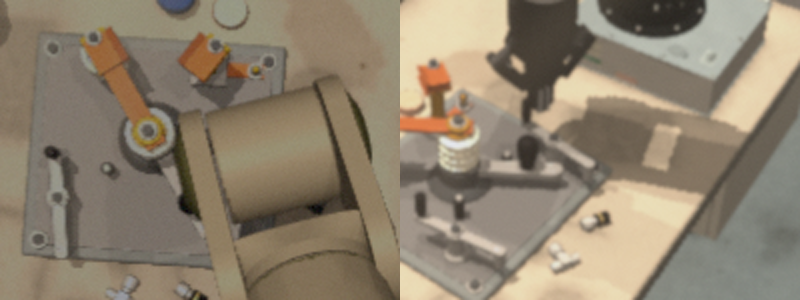

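The left view hides the hook, but in the right view it has swung open, with its pin against the finger at about (527,120), and the force shows it on its stop. Next I go to the knob.

```bash
python3 -m jog '[{"delta_pos":[-4,-10,0],"angular":[0,0,0],"fingers":0},{"delta_pos":[-4,-10,35],"angular":[0,0,0.16],"fingers":0},{"delta_pos":[-4,-10,70],"angular":[0,0,0.32],"fingers":0},{"delta_pos":[-16,10,70],"angular":[0,0,0.46],"fingers":0},{"delta_pos":[-28,28,70],"angular":[0,0,0.46],"fingers":0},{"delta_pos":[-28,28,70],"angular":[0,0,0.46],"fingers":0},{"delta_pos":[-28,28,35],"angular":[0,0,0.46],"fingers":0},{"delta_pos":[-28,28,1],"angular":[0,0,0.46],"fingers":0},{"delta_pos":[-28,28,1],"angular":[0,0,0.46],"fingers":0}]'
```

```text
time_s: 7.28
eef_pos: [484.6, 260.4, 75.6]
ee_rot: [-0.002, 0.049, 0.999, -0.001]
force: [0.2, 0.4, 0.9]
grip_width: 0.001
grip_force: 0.0
```

```bash
python3 -m jog '[{"delta_pos":[0,6,0],"angular":[0,0,0],"fingers":0},{"delta_pos":[-1,12,0],"angular":[0,0,0],"fingers":0},{"delta_pos":[-3,17,0],"angular":[0,0,0],"fingers":0},{"delta_pos":[-5,22,0],"angular":[0,0,0],"fingers":0},{"delta_pos":[-7,27,0],"angular":[0,0,0],"fingers":0}]'
```

```text
time_s: 7.9
eef_pos: [477.7, 288.1, 77.8]
ee_rot: [-0.001, 0.048, 0.999, -0.001]
force: [-3.5, -5.7, 6.3]
grip_width: -0.002
grip_force: 4.2
```

```bash
python3 -m jog '[{"delta_pos":[-2,6,0],"angular":[0,0,0],"fingers":0},{"delta_pos":[-3,12,0],"angular":[0,0,0],"fingers":0},{"delta_pos":[-3,18,0],"angular":[0,0,0],"fingers":0},{"delta_pos":[-3,24,0],"angular":[0,0,0],"fingers":0},{"delta_pos":[-3,29,0],"angular":[0,0,0],"fingers":0},{"delta_pos":[-2,34,0],"angular":[0,0,0],"fingers":0},{"delta_pos":[0,39,0],"angular":[0,0,0],"fingers":0},{"delta_pos":[1,44,0],"angular":[0,0,0],"fingers":0}]'; python3 -m jog '[{"delta_pos":[2,4,0],"angular":[0,0,-0.1],"fingers":0},{"delta_pos":[4,8,0],"angular":[0,0,-0.2],"fingers":0},{"delta_pos":[6,12,0],"angular":[0,0,-0.2],"fingers":0},{"delta_pos":[8,16,0],"angular":[0,0,-0.2],"fingers":0}]'
```

```text
time_s: 8.9
eef_pos: [479.0, 332.5, 77.1]
ee_rot: [-0.001, 0.048, 0.999, -0.0]
force: [-3.2, -3.4, -0.9]
grip_width: 0.002
grip_force: 1.8
time_s: 9.4
eef_pos: [487.3, 348.7, 77.2]
ee_rot: [-0.0, 0.147, 0.989, -0.0]
force: [-3.9, -2.7, -0.4]
grip_width: -0.002
grip_force: 1.7
```

```bash
python3 -m jog '[{"delta_pos":[1,3,0],"angular":[0,0,-0.1],"fingers":0},{"delta_pos":[1,6,0],"angular":[0,0,-0.1],"fingers":0},{"delta_pos":[2,9,0],"angular":[0,0,-0.1],"fingers":0},{"delta_pos":[2,10,0],"angular":[0,0,-0.1],"fingers":0}]'
```

```text
time_s: 9.9
eef_pos: [489.9, 358.4, 77.5]
ee_rot: [0.0, 0.197, 0.98, 0.0]
force: [0.2, -4.1, -0.5]
grip_width: 0.004
grip_force: 1.6
```

```bash
python3 -m jog '[{"delta_pos":[1,2,0],"angular":[0,0,0],"fingers":0},{"delta_pos":[2,4,0],"angular":[0,0,0],"fingers":0},{"delta_pos":[2,4,0],"angular":[0,0,0],"fingers":0}]'
```

```text
time_s: 10.28
eef_pos: [491.2, 361.2, 77.3]
ee_rot: [-0.001, 0.197, 0.98, -0.002]
force: [-2.4, -10.5, 3.4]
grip_width: 0.003
grip_force: 5.8
```

```bash
python3 -m jog '[{"delta_pos":[1,2,0],"angular":[0,0,0],"fingers":0},{"delta_pos":[2,4,0],"angular":[0,0,0],"fingers":0},{"delta_pos":[2,4,0],"angular":[0,0,0],"fingers":0}]';python3 -m jog '[{"delta_pos":[-4,-12,0],"angular":[0,0,0],"fingers":0},{"delta_pos":[-4,-16,0],"angular":[0,0,0],"fingers":0},{"delta_pos":[-4,-16,50],"angular":[0,0,0],"fingers":0},{"delta_pos":[-4,-16,90],"angular":[0,0,0],"fingers":0},{"delta_pos":[-64,-16,120],"angular":[0,0,0],"fingers":0},{"delta_pos":[-124,-26,120],"angular":[0,0,0],"fingers":0},{"delta_pos":[-134,-46,120],"angular":[0,0,0],"fingers":0},{"delta_pos":[-134,-46,120],"angular":[0,0,0],"fingers":0}]'
python3 - <<'E'
from h import *
import pickle
ims=[]
for n,(x,y,w,h) in dict(top=(210,160,200,150),scene=(220,190,200,150)).items():
    c=ctrl.capture(n);pickle.dump(c,open(n+'4.pkl','wb'));ims.append(cv2.resize(c['pixels'][y:y+h,x:x+w],(400*1,300),interpolation=cv2.INTER_CUBIC))
cv2.imwrite('pics/both4.png',np.hstack(ims))
E
```

```text
time_s: 10.65
eef_pos: [491.6, 362.1, 77.2]
ee_rot: [-0.003, 0.197, 0.98, -0.006]
force: [-12.2, -32.1, 14.1]
grip_width: -0.004
grip_force: 17.1
time_s: 11.65
eef_pos: [359.0, 320.5, 198.0]
ee_rot: [0.0, 0.197, 0.98, 0.001]
force: [0.4, -0.4, -0.3]
grip_width: -0.001
grip_force: 0.0
```

View pics/both4.png

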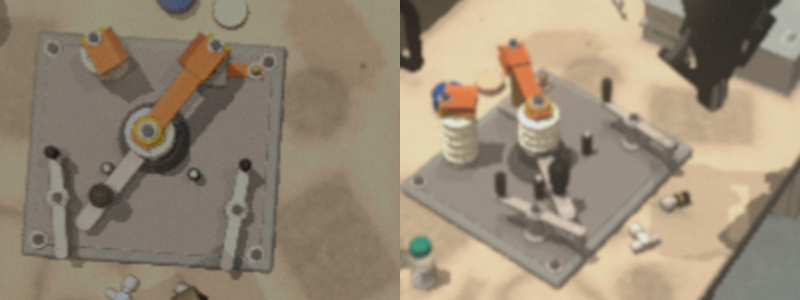

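The top crop shows the blade at (205,60) in the earth jaw, the arm at front left, the right hook open and the left hook open with its pin at (51,152). Next is the left pin.

```bash
python3 -m jog '[{"delta_pos":[40,16,0],"angular":[0,0,0.16],"fingers":0},{"delta_pos":[80,32,0],"angular":[0,0,0.32],"fingers":0},{"delta_pos":[120,48,0],"angular":[0,0,0.48],"fingers":0},{"delta_pos":[160,66,0],"angular":[0,0,0.64],"fingers":0},{"delta_pos":[192,80,0],"angular":[0,0,0.8],"fingers":0},{"delta_pos":[192,80,0],"angular":[0,0,0.8],"fingers":0},{"delta_pos":[192,80,-40],"angular":[0,0,0.8],"fingers":0},{"delta_pos":[192,80,-80],"angular":[0,0,0.8],"fingers":0},{"delta_pos":[192,80,-120],"angular":[0,0,0.8],"fingers":0},{"delta_pos":[192,80,-120],"angular":[0,0,0.8],"fingers":0}]'
```

```text
time_s: 13.0
eef_pos: [549.8, 399.8, 74.2]
ee_rot: [-0.003, -0.2, 0.98, -0.001]
force: [-0.0, 0.2, 0.5]
grip_width: -0.0
grip_force: 0.0
```

```bash
python3 -m jog '[{"delta_pos":[-2,5,0],"angular":[0,0,0],"fingers":0},{"delta_pos":[-4,10,0],"angular":[0,0,0],"fingers":0},{"delta_pos":[-4,15,0],"angular":[0,0,0],"fingers":0},{"delta_pos":[-5,20,0],"angular":[0,0,0],"fingers":0},{"delta_pos":[-7,25,0],"angular":[0,0,0],"fingers":0},{"delta_pos":[-9,30,0],"angular":[0,0,0],"fingers":0}]'
```

```text
time_s: 13.75
eef_pos: [542.3, 430.6, 77.3]
ee_rot: [0.0, -0.2, 0.98, -0.0]
force: [1.4, -1.4, 0.0]
grip_width: -0.0
grip_force: 0.6
```

```bash
python3 -m jog '[{"delta_pos":[-3,4,0],"angular":[0,0,0],"fingers":0},{"delta_pos":[-6,8,0],"angular":[0,0,0],"fingers":0},{"delta_pos":[-7,9,0],"angular":[0,0,0],"fingers":0}]'; python3 -m jog '[{"delta_pos":[-1,1,0],"angular":[0,0,0],"fingers":0},{"delta_pos":[-2,2,0],"angular":[0,0,0],"fingers":0},{"delta_pos":[-2,2,0],"angular":[0,0,0],"fingers":0}]'
```

```text
time_s: 14.12
eef_pos: [535.0, 439.7, 77.3]
ee_rot: [-0.0, -0.2, 0.98, 0.0]
force: [0.5, -0.1, -0.1]
grip_width: 0.003
grip_force: 0.5
time_s: 14.5
eef_pos: [533.3, 441.4, 77.3]
ee_rot: [-0.0, -0.2, 0.98, 0.0]
force: [-0.4, -0.6, -0.3]
grip_width: -0.001
grip_force: 0.2
```

```bash
python3 -m jog '[{"delta_pos":[-1,1,0],"angular":[0,0,0],"fingers":0},{"delta_pos":[-2,2,0],"angular":[0,0,0],"fingers":0},{"delta_pos":[-2,2,0],"angular":[0,0,0],"fingers":0}]'; python3 -m jog '[{"delta_pos":[-1,1,0],"angular":[0,0,0],"fingers":0},{"delta_pos":[-2,2,0],"angular":[0,0,0],"fingers":0},{"delta_pos":[-2,2,0],"angular":[0,0,0],"fingers":0}]'
python3 - <<'E'
from h import *
ims=[]
for n,(x,y,w,h) in dict(top=(210,160,200,150),scene=(220,190,200,150)).items():
    c=ctrl.capture(n);ims.append(cv2.resize(c['pixels'][y:y+h,x:x+w],(400*1,300),interpolation=cv2.INTER_CUBIC))
cv2.imwrite('pics/both5.png',np.hstack(ims))
E
```

```text
time_s: 14.88
eef_pos: [531.3, 443.5, 77.3]
ee_rot: [-0.0, -0.2, 0.98, 0.0]
force: [0.4, 0.4, -0.1]
grip_width: 0.002
grip_force: 0.2
time_s: 15.25
eef_pos: [530.0, 444.8, 77.3]
ee_rot: [0.0, -0.2, 0.98, -0.001]
force: [3.7, -2.8, -0.7]
grip_width: 0.0
grip_force: 2.1
```

View pics/both5.png

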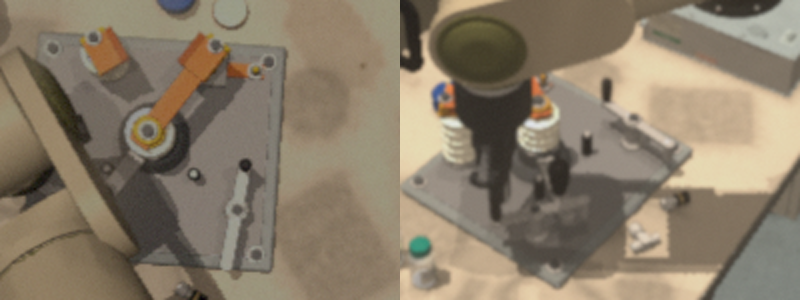

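The views show the blade still home; the left hook is mostly hidden by the wrist. The force is just rising, so I press a little more until the stop is plain, then withdraw and look.

```bash
python3 -m jog '[{"delta_pos":[-1,1,0],"angular":[0,0,0],"fingers":0},{"delta_pos":[-2,2,0],"angular":[0,0,0],"fingers":0},{"delta_pos":[-2,2,0],"angular":[0,0,0],"fingers":0}]'; python3 -m jog '[{"delta_pos":[6,-10,0],"angular":[0,0,0],"fingers":0},{"delta_pos":[8,-16,0],"angular":[0,0,0],"fingers":0},{"delta_pos":[8,-16,0],"angular":[0,0,0],"fingers":0},{"delta_pos":[8,-16,50],"angular":[0,0,0],"fingers":0},{"delta_pos":[8,-16,100],"angular":[0,0,0],"fingers":0},{"delta_pos":[-42,-36,120],"angular":[0,0,0],"fingers":0},{"delta_pos":[-92,-56,120],"angular":[0,0,0],"fingers":0},{"delta_pos":[-142,-96,120],"angular":[0,0,0],"fingers":0},{"delta_pos":[-172,-126,120],"angular":[0,0,0],"fingers":0},{"delta_pos":[-172,-126,120],"angular":[0,0,0],"fingers":0}]'
python3 - <<'E'
from h import *
ims=[]
c=ctrl.capture('top');a=c['pixels'][165:325,200:370]
cv2.imwrite('pics/top6.png',cv2.resize(a,(637,600),interpolation=cv2.INTER_CUBIC))
E
```

```text
time_s: 15.72
eef_pos: [529.4, 445.4, 77.4]
ee_rot: [0.001, -0.2, 0.98, -0.002]
force: [10.6, -10.9, -0.8]
grip_width: -0.0
grip_force: 6.5
time_s: 16.98
eef_pos: [353.4, 320.5, 197.8]
ee_rot: [-0.0, -0.2, 0.98, 0.0]
force: [-0.2, -0.2, 0.7]
grip_width: 0.002
grip_force: 0.0
```

View pics/top6.png

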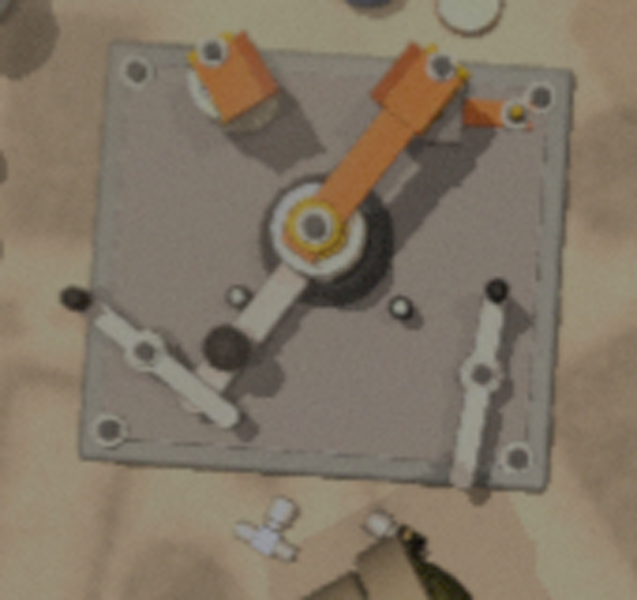

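The left hook lies closed behind the arm (pin (75,298), pivot (146,350), nose (232,415)), the knob is at (227,348) and the blade is in the earth jaw. I'll check the angles and hand in if they are good.

Run:
```python
from h import *
c=ctrl.capture('top')
w=lambda u,v,z: ray(c,(200+u*170/637,165+v*160/600),z)
k=w(227,348,82)-w(315,227,105);p=w(75,298,81)-w(146,350,54)
arm=np.pi+.096*-1-np.arctan2(k[1],k[0]);hk=0.905-.096-np.arctan2(p[1],p[0])
print(arm+.6,hk)
if arm+.6>1.12 and hk<.15: print(ctrl.finish_job())
```

```text
1.1934621510294652 -0.0644580483747258
the job is handed in; nothing more can be done
None
```

The job is handed in: the right hook is off the arm, the blade is home in the earth jaw (arm measured at about 1.19 rad), the left hook is closed on its stop, and the gripper is clear of the switch; my first push at the right pin slipped off it, reading about 53 N at the wrist.

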